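# Bring the whetstone's high spot under the dresser

### The arm

A 7-joint arm with a two-finger parallel gripper is mounted at the origin on the work surface. World frame = base frame: x ahead of the robot, y to its left, z up, the work surface at z = 0. Lengths are in m, angles in rad, forces in N, time in s.
With the tool pointing down it reaches from about 0.425 to 0.925 m from the base axis. Payload 6.8 kg.
Tool frame: the origin (TCP) lies on the centre line of the jaws, within the pads' length; the fingertips stand 11 mm ahead of it and the grasp point (between the pads) lies 8 mm behind it; z points along the fingers, y is the direction in which the jaws open and shut (so a half turn about z gives the same grasp; the last joint's range is limited). The gripper opens to 85 mm and grips with 20 to 120 N. Pads are 22 mm wide; open, the fingers measure 114 mm over their backs; the gripper's body (76 mm by 85 mm) begins 54 mm behind the grasp point. The pads swing forward as they close: fully open they stand 13 mm farther back than shut.
Start: joints at [1.228, 0.477, 0.022, 1.555, -0.011, 1.109, -0.083], TCP at [0.157, -0.656, 0.242] pointing down, gripper open.
Joint ranges: [-2.96, 2.96], [-0.34, 2.1], [-1.41, 1.46], [0.24, 2.44], [-1.37, 4.51], [0.17, 1.92], [-2.96, 2.96]. Speed limits (rad/s): [2.39, 2.39, 3.14, 3.14, 3.14, 3.14, 3.14].

### API

Orientations are given as a rotation vector (axis times angle).
In Python, from bench import r gives the robot as it stands.
- The arm moves only by the tool send_rows, never from a script. Its argument "deltas" is a list of rows, each a list of 7 numbers: the opening, from 0 (shut) to 1 (fully open), then the shift along the tool's x, y, z as a fraction of full scale, then the turn, a rotation vector about the tool's x, y, z as a fraction of full scale. In form: [[hand, x, y, z, ax, ay, az], ...]. A call has 1 to 20 rows; each row is the pose to reach, as a shift and turn from the pose commanded when the call began, along the tool's axes at that moment, turning the shorter way round; what a row does not reach only later rows make up. Full scale, the value 1, is 150 mm for a shift and 180 degrees for a turn. A row lasts 1/12 s, in which the tool goes at most 41.7 mm and 7.16 degrees, less where a joint would pass 70% of its speed; a pose out of reach is approached as far as the arm can. A call with a number of a shift or a turn outside -1 to 1 is refused whole. A call with a gripper value outside its range is refused whole. The fingers move at their own pace and stop on an object; "squeeze" is the grip in N (left out, the last holds). Time passes only in rows, so rows that repeat a pose let the fingers close. It gives the time, the measured TCP pose, the force and the opening at its end, in the units of the state.
- r.get_obs(): the state, without advancing time (a new reading comes with each control period).
- r.grab_frame(name): name is "side" or "top" or "wrist"; returns a dict with "pixels" (480x640x3 uint8, red, green, blue), "camera_matrix" (3x3 intrinsics, pixels), "rvec" (rotation vector, rad) and "tvec" (3), from world to camera coordinates, as OpenCV has them. Camera axes: x right, y down, z forward; pixel columns grow to the right and rows downward; lengths in m; the calibration is good to about 2 mm. A picture is of the moment at which its call begins. There is no depth.
- r.hand_in(): hands the job in, once; it reports no verdict.
The state is a dict: "clock": time; "joints": joint angles; "qvel": joint speeds; "tau": joint torques, N m; "tcp_pos": TCP position; "orientation": TCP orientation; "contact_force": force on the tool from outside, world axes, zero at the start; "moment": the same for the moment, N m; "grip_width": finger opening in m.
Only numpy, scipy, OpenCV 4.12 (cv2) and the standard library are available. Lean on these libraries where they do the work, as an engineer would, in place of code of your own. Each camera call takes 0.05 s, during which the arm holds its last target. There are 200 camera calls.

### The job

Set up the bench grinder for dressing its whetstone: turn the free-spinning stone by its rim until the chalk line that marks its high spot stands straight up at the very top, and have the dresser head slid along its bar so that its diamond stands over the middle of the stone's width. Leave the stone at rest and do not push the loose things on the bench away.

Things in the scene. Friction and masses are not known exactly. Their poses are not given: they have to be found in the camera images.
- grinder: Bench grinder, bolted down. Origin on the bench straight below the middle of its whetstone; x to its rear (the open front, at -x, faces roughly to the robot's right), y along the axle towards the motor housing, z up. Lengths below are in this frame. Grey housing beside the stone: x -100 to 100, y 33 to 203, up to z 191 mm. Empty black water trough under the stone: x -120 to 120, y -46 to 30, rim at z 85 mm.
- shield_edge (a point): Middle of the lower front edge of the fixed clear eye shield: grinder x -100, y -3, z 314 mm. From there the shield, 4 mm thick, runs 80 mm back, rising 8 mm, 125 mm wide, over the stone's front; its post is at x -45, y 66. A steel guard wraps the stone's rear. The rim is free only 30 to 90 degrees forward of the top, for a tool coming from the front, tilted about 45 degrees.
- bar_end (a point): Outer end of the fixed steel bar on which the dresser head rides: 12 mm thick, along y at grinder x 35, z 270 mm, from here (y -146) to y 165 mm, on legs at y 75 and 165 mm.
- stone: Grey whetstone, 200 mm diameter, 40 mm wide (grinder y -20 to 20). Origin at its centre on the axle, z 130 mm above the bench; y along the axle, z towards its chalk line. It turns freely and without end either way: about 1 N along the rim moves it; it coasts if flicked and stays where it is left. Black nut 34 mm across on its outer face.
- chalk (a point): Where the white chalk line, 7 mm wide, crosses the stone's rim, at the middle of its width, 100 mm from the axle. The line also runs 25 mm down the stone's outer (-y) side face. At the start it is somewhere in the lower part, out of sight in the trough, 54 degrees or less to either side of the bottom.
- diamond (a point): Diamond tip under the dresser head: grinder x 0, z 235 mm, 5 mm above the height of the rim's top. Slides with the head along y; at the start it is parked outside the stone, at y -100 to -72 mm.
- dresser_top (a point): Middle of the dresser head's top, straight above the bar: grinder x 35, z 305 mm, same y as the diamond. The head is an aluminium block, x -4 to 58, 44 mm wide (y), z 251 to 305 mm, with a black knob 24 mm across over the diamond, up to z 321. Its upper part, above the bar, can be taken from above across its 44 mm. It slides with 2.5 N of friction, stays where left, and can go 30 mm past the middle.
- file: Loose bystander: a file lying flat, steel blade 110 x 18 x 5 mm with a wooden handle 85 x 24 x 22 mm; origin underneath where they meet, x towards the blade's tip.
- blank: Loose bystander: a curved light wooden knife-handle blank, about 130 x 35 x 20 mm, lying flat; origin underneath its middle.
- offcut: Loose bystander: a dark wood offcut about 145 x 85 x 30 mm, lying flat; origin underneath near its middle.

How it is judged:
By the outcome, as a careful person would: the job done as asked, in the order asked, and still so for the second after the job is handed in, with the robot touching nothing.
It also fails if it takes over 72 s, if anything falls off the work surface, if the arm or the gripper's body presses on something with over 40 N, if the wrist force passes 120 N, or if a joint passes its speed limit or range.

## Working session

There is one attempt and no reset: what is moved stays moved. The work goes in short steps, Python scripts to look and compute and a tool call to move; the robot and the scene stay as the last step left them, time stands still between calls to the robot, and variables do not carry over. Pictures are saved under pics/ and viewed, about 8 in all and at most 12, crops included, and the job is handed in when it is done.

Besides the shell and the picture viewer there is one more tool, called as name(argument=value, ...), one argument or row to a line, values as JSON. send_rows: Moves the arm, as the interface text tells. Shift numbers are shares of 150 mm and turn numbers shares of 180 degrees, none past 1 either way. Its arguments: {"type":"object","properties":{"deltas":{"type":"array","items":{"type":"array","items":{"type":"number"}}},"squeeze":{"type":"number"}},"required":["deltas"]}

```bash
ls; mkdir -p pics; python3 - <<'E'
from bench import r
import cv2,numpy as np
o=r.get_obs();print(o)
for n in("side","top"):
    f=r.grab_frame(n);cv2.imwrite(f"pics/{n}0.png",f["pixels"][:,:,::-1])
    R=cv2.Rodrigues(np.array(f["rvec"]))[0];print(n,f["camera_matrix"],(-R.T@np.array(f["tvec"]).ravel()),R)
E
```

```text
pics
{'clock': 0.0, 'joints': array([ 1.22790494,  0.47781044,  0.02232395,  1.55646475, -0.0114929 ,
        1.10929607, -0.08308169]), 'qvel': array([-0.00093467, -0.00011675, -0.00016097, -0.00071707, -0.00117487,
        0.00167193, -0.00082959]), 'tau': array([ 2.59926992e-04, -5.96443105e+01,  1.60818391e+00, -2.81197947e+01,
        1.26687690e-02,  9.37254808e-03, -8.01745784e-06]), 'tcp_pos': array([ 0.15689105, -0.65591797,  0.24131285]), 'orientation': array([-3.11815444e+00, -3.67838916e-01,  5.53439430e-04]), 'contact_force': array([0.4908391 , 0.74862035, 1.31709678]), 'moment': array([-0.0054093 ,  0.00129141, -0.01922835]), 'grip_width': 0.08565873223863578}
side [[515.71063032   0.         332.61257365]
 [  0.         515.71063032 234.86603978]
 [  0.           0.           1.        ]] [0.18007533 0.55140704 0.74404261] [[-0.79707848 -0.6036053  -0.01807028]
 [-0.36685642  0.50777987 -0.7794716 ]
 [ 0.47966891 -0.61467084 -0.62617689]]
top [[616.5875655    0.         329.39314765]
 [  0.         616.5875655  244.67058253]
 [  0.           0.           1.        ]] [0.51528634 0.02626878 1.32698855] [[-2.32624253e-02 -9.99728795e-01 -1.09406304e-03]
 [-9.96018862e-01  2.32702716e-02 -8.60518450e-02]
 [ 8.60539664e-02 -9.12067199e-04 -9.96290060e-01]]
```

View pics/side0.png

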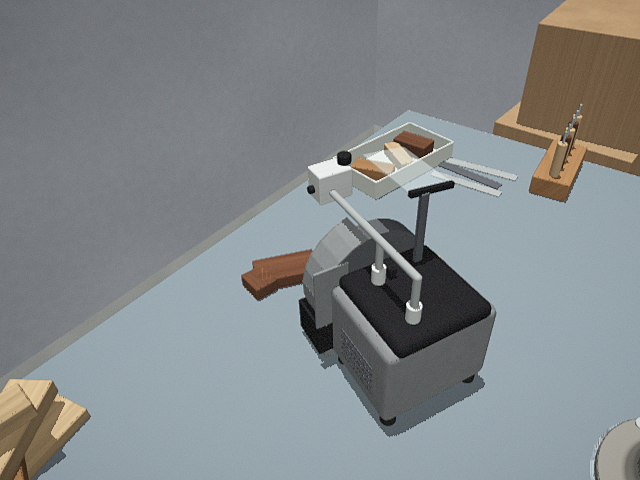

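View pics/top0.png

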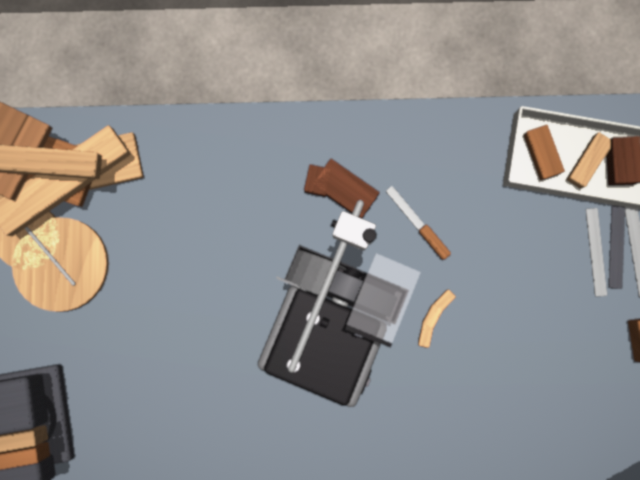

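Top view: the bar runs from its outer end at about (360,203) to the far leg at about (293,366). Head is at (354,230), knob at (369,235). The shield is on the right around (390,300), and the file, blank and offcut are close by. I'll enlarge it for exact pixels.

```bash
python3 - <<'E'
import cv2
i=cv2.imread("pics/top0.png")[180:420,240:480]
cv2.imwrite("pics/topz.png",cv2.resize(i,(600,600),interpolation=cv2.INTER_CUBIC))
E
```

```text
(no output)
```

View pics/topz.png

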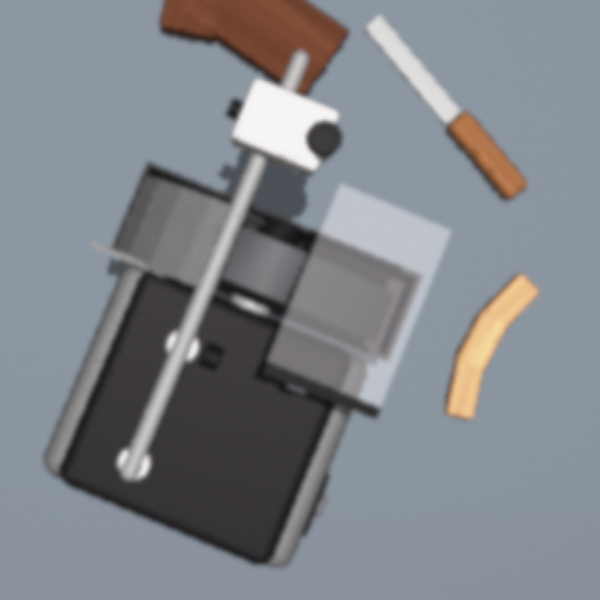

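The zoom gives these crop pixels (scale 2.5): bar ends (303,54) and (128,476), shield corners (451,232), (378,416) and (341,184), knob (323,138), head top corners (258,80), (340,113), (320,170) and (233,133). I'll fit the grinder pose to them.

```bash
cat > h.py <<'E'
from bench import r
import cv2,numpy as np
from scipy.optimize import least_squares
from scipy.spatial.transform import Rotation as Ro
def proj(f,P): return cv2.projectPoints(np.array(P,float).reshape(-1,3),np.array(f["rvec"]),np.array(f["tvec"]),np.array(f["camera_matrix"]),None)[0][:,0]
def ray(f,u,v):
    R=cv2.Rodrigues(np.array(f["rvec"]))[0];c=-R.T@np.array(f["tvec"]).ravel()
    return c,R.T@np.linalg.solve(f["camera_matrix"],[u,v,1.])
def onz(f,u,v,z):
    c,d=ray(f,u,v);return c+d*(z-c[2])/d[2]
E
python3 - <<'E'
from h import *
f=r.grab_frame("top")
pix=np.array([(303,54),(128,476),(451,232),(378,416),(341,184)])/2.5+[240,180]
P=np.array([(35,-146,272),(35,165,272),(-100,-65.5,314),(-100,59.5,314),(-20,-65.5,322)])/1e3
def W(p,P):
    c,s=np.cos(p[2]),np.sin(p[2]);return np.array(P)@np.array([[c,s,0],[-s,c,0],[0,0,1]])+[p[0],p[1],0]
s=least_squares(lambda p:(proj(f,W(p,P))-pix).ravel(),[.45,0,1.3])
print(s.x,np.degrees(s.x[2]),s.fun.reshape(-1,2).round(2))
p=s.x
c,sn=np.cos(p[2]),np.sin(p[2]);A=np.array([[c,-sn],[sn,c]])
for n,(u,v),z in[("knob",(323,138),.321)]+[("hc",q,.305) for q in[(258,80),(340,113),(320,170),(233,133)]]:
    w=onz(f,240+u/2.5,180+v/2.5,z);print(n,(A.T@(w[:2]-p[:2])*1e3).round(1))
for n,(u,v),z in[("file",(373,20),.005),("file",(455,115),.015),("file",(512,190),.02),("bl",(530,285),.02),("bl",(460,415),.02),("off",(348,32),.03),("off",(165,22),.03),("off",(300,92),.03)]:
    w=onz(f,240+u/2.5,180+v/2.5,z);print(n,w.round(3),(A.T@(w[:2]-p[:2])*1e3).round(1))
f=r.grab_frame("side");print("side",proj(f,W(p,P)).round(0))
E
```

```text
[ 0.53213398 -0.0047369   1.15283753] 66.05272511679254 [[ 0.37  0.01]
 [ 0.28 -0.34]
 [-0.14  0.94]
 [ 0.4  -1.68]
 [-0.88  1.11]]
knob [  1.7 -91.3]
hc [  56.2 -112.5]
hc [  -2.8 -113.1]
hc [ -4.9 -72.6]
hc [ 58.  -73.2]
file [ 0.75  -0.107  0.005] [  -5.6 -240.6]
file [ 0.664 -0.174  0.015] [-101.2 -189.3]
file [ 0.598 -0.219  0.02 ] [-169.3 -147.6]
bl [ 0.518 -0.231  0.02 ] [-213.1  -78.7]
bl [ 0.41  -0.168  0.02 ] [-199.   45.]
off [ 0.736 -0.083  0.03 ] [  10.7 -217.8]
off [0.748 0.072 0.03 ] [ 157.7 -165.9]
off [ 0.685 -0.041  0.03 ] [  28.8 -154.6]
side [[311. 170.]
 [418. 278.]
 [404. 149.]
 [452. 185.]
 [363. 157.]]
```

Grinder pose found at (0.532, -0.005) with yaw 66°, head at y ≈ -92 mm. Next I need a helper that turns a target in the grinder's frame into a move row.

```bash
cat >> h.py <<'E'
G=np.array([.5321,-.0047]);YAW=1.1528
GR=Ro.from_euler('z',YAW).as_matrix()
def g2w(p): return GR@(np.array(p,float)/1e3)+[G[0],G[1],0]
def w2g(w): return GR.T@(np.array(w)-[G[0],G[1],0])*1e3
def rim(th,rad,tilt=None):
    """TCP pose: fingertip at radius rad (mm), th deg forward of top; tool z at tilt deg (th=radial); jaws along axle"""
    tilt=th if tilt is None else tilt
    t,k=np.radians([th,tilt]); z=np.array([np.sin(k),0,-np.cos(k)])
    tip=np.array([-rad*np.sin(t),0,130+rad*np.cos(t)]); y=np.array([0,-1,0]); 
    return g2w(tip-11*z), GR@np.c_[np.cross(y,z),y,z]
def down(p):  # TCP at grinder p, tool straight down, same jaw direction
    return g2w(p), GR@np.c_[[1,0,0],[0,-1,0],[0,0,-1]]
def row(p,R,p0=None,R0=None):
    if p0 is None:
        o=r.get_obs();p0=o["tcp_pos"];R0=Ro.from_rotvec(o["orientation"]).as_matrix()
    return np.r_[R0.T@(p-p0)/.15, Ro.from_matrix(R0.T@R).as_rotvec()/np.pi].round(3)
def rimstate():
    o=r.get_obs();w=w2g(o["tcp_pos"]);R=GR.T@Ro.from_rotvec(o["orientation"]).as_matrix();z=R[:,2];t=w+11*z
    print("t",o["clock"].__round__(2),"tip g",t.round(1),"rad",np.hypot(t[0],t[2]-130).round(1),"th",np.degrees(np.arctan2(-t[0],t[2]-130)).round(1),"tilt",np.degrees(np.arctan2(z[0],-z[2])).round(1),"y",R[:,1].round(3),"F",(GR.T@o["contact_force"]).round(1),"w",round(o["grip_width"],3))
E
python3 - <<'E'
from h import *
rimstate()
p,R=rim(60,190); print(p,row(p,R)); print(row(*rim(60,300)), row(*rim(50,300)))
E
```

```text
t 0.2 tip g [-747.6   78.4  230.7] rad 754.4 th 82.3 tilt 0.0 y [-0.794 -0.607 -0.001] F [-0.1 -0.4  0.8] w 0.086
[ 0.4614393 -0.1637843  0.2305   ] [ 2.738 -2.72   0.077  0.152  0.309 -0.264]
[ 2.352 -2.216 -0.29   0.152  0.309 -0.264] [ 2.478 -2.381 -0.586  0.127  0.257 -0.273]
```

send_rows(
  deltas=[
    [0,0.2,-0.2,-0.1,0.01,0.03,-0.02],
    [0,0.4,-0.4,-0.2,0.03,0.06,-0.05],
    [0,0.6,-0.6,-0.3,0.04,0.08,-0.07],
    [0,0.8,-0.8,-0.3,0.05,0.11,-0.09],
    [0,1,-0.95,-0.3,0.07,0.14,-0.12],
    [0,1,-0.95,-0.3,0.08,0.16,-0.14],
    [0,1,-0.95,-0.3,0.08,0.16,-0.14],
  ],
  squeeze=20,
)

```text
clock: 0.78
tcp_pos: [0.2697, -0.4821, 0.2859]
orientation: [-2.593, -0.931, -0.663]
contact_force: [-0.9, -0.6, -0.5]
grip_width: 0.0007
```

```bash
python3 - <<'E'
from h import *
rimstate()
print(row(*rim(60,240)), row(*rim(60,150)),r.get_obs()["joints"].round(2))
E
```

```text
t 0.78 tip g [-537.    44.7  276.6] rad 556.7 th 74.7 tilt 31.6 y [-0.411 -0.903 -0.127] F [-0.9  0.6 -0.5] w 0.001
[ 1.646 -0.59   1.335  0.07   0.147 -0.125] [ 1.88  -0.765  1.859  0.07   0.147 -0.125] [ 1.37  0.43 -0.22  1.64 -0.4   1.39  0.41]
```

send_rows(
  deltas=[
    [0,0.25,-0.1,0.2,0.01,0.03,-0.02],
    [0,0.5,-0.2,0.4,0.03,0.06,-0.05],
    [0,0.75,-0.3,0.6,0.04,0.09,-0.08],
    [0,0.95,-0.35,0.75,0.06,0.12,-0.1],
    [0,0.98,-0.36,0.8,0.07,0.147,-0.125],
    [0,0.98,-0.36,0.8,0.07,0.147,-0.125],
  ],
)

```text
clock: 1.28
tcp_pos: [0.3749, -0.3112, 0.2661]
orientation: [-1.949, -1.274, -1.125]
contact_force: [-0.2, 0.1, 0.0]
grip_width: -0.0
```

```bash
python3 - <<'E'
from h import *
rimstate()
print(row(*rim(60,240)), row(*rim(70,120)),r.get_obs()["joints"].round(2))
E
```

```text
t 1.28 tip g [-334.4   19.3  260.6] rad 359.0 th 68.7 tilt 60.0 y [ 0.006 -1.    -0.001] F [0.  0.3 0. ] w -0.0
[ 0.36   0.133  0.766 -0.002 -0.     0.001] [ 0.208  0.137  1.579 -0.002  0.055  0.   ] [ 1.36  0.58 -0.45  1.77 -0.64  1.47  0.77]
```

send_rows(
  deltas=[
    [0,0.05,0.03,0.25,0,0.01,0],
    [0,0.1,0.07,0.5,0,0.03,0],
    [0,0.15,0.1,0.75,0,0.05,0],
    [0,0.18,0.137,0.95,-0.002,0.055,0],
    [0,0.2,0.137,0.95,-0.002,0.055,0],
  ],
)

```text
clock: 1.7
tcp_pos: [0.4485, -0.1936, 0.2192]
orientation: [-1.819, -1.175, -1.265]
contact_force: [-0.4, 0.0, -0.3]
grip_width: -0.0001
```

```bash
python3 - <<'E'
from h import *
rimstate()
print(row(*rim(75,115)), row(*rim(75,99)),r.get_obs()["joints"].round(2))
f=r.grab_frame("wrist");cv2.imwrite("pics/w1.png",f["pixels"][:,:,::-1])
E
```

```text
t 1.7 tip g [-196.2   -0.3  215.4] rad 214.0 th 66.5 tilt 69.7 y [-0.004 -1.    -0.003] F [-0.1  0.3 -0.3] w -0.0
[-0.158 -0.003  0.661  0.001  0.029 -0.001] [-0.148 -0.003  0.768  0.001  0.029 -0.001] [ 1.27  0.69 -0.56  1.93 -0.82  1.27  0.85]
```

View pics/w1.png

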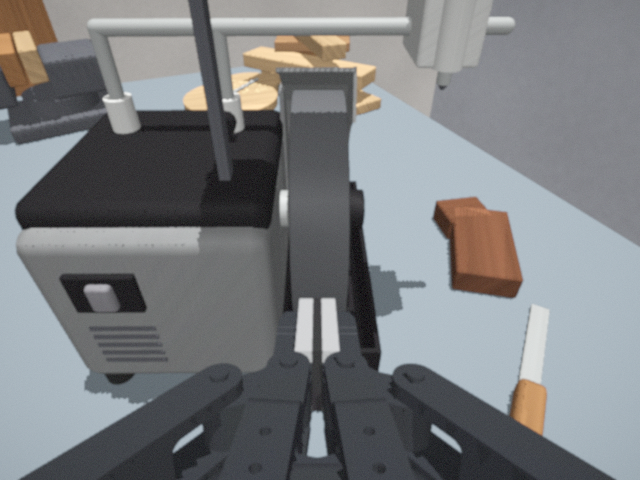

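Wrist view: the fingertips at (318,310) line up with the stone's rim (columns 290-350), and no chalk shows yet on the visible arc. Moving in to just off the rim.

send_rows(
  deltas=[
    [0,-0.05,-0.003,0.25,0,0.01,0],
    [0,-0.15,-0.003,0.5,0,0.029,0],
    [0,-0.15,-0.003,0.72,0.001,0.029,0],
    [0,-0.15,-0.003,0.72,0.001,0.029,0],
  ],
)

```text
clock: 2.08
tcp_pos: [0.4864, -0.1093, 0.161]
orientation: [-1.741, -1.128, -1.331]
contact_force: [-0.9, 1.1, 1.8]
grip_width: -0.0
```

```bash
python3 - <<'E'
from h import *
rimstate()
p0,R0=rim(78,102)
for th,rad in[(78,102),(78,100),(78,98),(78,96)]: print(row(*rim(th,rad)))
print("arc from 78@98")
p0,R0=rim(78,98)
for th in range(76,42,-3): print(th,row(*rim(th,98),p0,R0))
E
```

```text
t 2.08 tip g [-103.6   -0.7  158.2] rad 107.3 th 74.8 tilt 74.9 y [-0.001 -1.    -0.002] F [0.7 1.2 1.8] w -0.0
[-0.042 -0.005  0.037  0.     0.017 -0.001]
[-0.042 -0.005  0.05   0.     0.017 -0.001]
[-0.041 -0.005  0.063  0.     0.017 -0.001]
[-0.04  -0.005  0.077  0.     0.017 -0.001]
arc from 78@98
76 [ 0.025 -0.     0.    -0.    -0.011  0.   ]
73 [ 0.063 -0.     0.003 -0.    -0.028  0.   ]
70 [ 0.101 -0.     0.007 -0.    -0.044 -0.   ]
67 [ 0.139 -0.     0.013 -0.    -0.061  0.   ]
64 [ 0.176 -0.     0.022 -0.    -0.078  0.   ]
61 [ 0.212  0.     0.032 -0.    -0.094 -0.   ]
58 [ 0.249 -0.     0.044 -0.    -0.111 -0.   ]
55 [ 0.284 -0.     0.058 -0.    -0.128  0.   ]
52 [ 0.319  0.     0.074 -0.    -0.144 -0.   ]
49 [ 0.352 -0.     0.091 -0.    -0.161  0.   ]
46 [ 0.385 -0.     0.11  -0.    -0.178  0.   ]
43 [ 0.417  0.     0.131 -0.    -0.194  0.   ]
```

send_rows(
  deltas=[
    [0,-0.042,-0.005,0.037,0,0.017,0],
    [0,-0.042,-0.005,0.05,0,0.017,0],
    [0,-0.041,-0.005,0.063,0,0.017,0],
    [0,-0.041,-0.005,0.063,0,0.017,0],
  ],
)

```text
clock: 2.42
tcp_pos: [0.4896, -0.1074, 0.1546]
orientation: [-1.702, -1.102, -1.374]
contact_force: [-0.6, 0.0, -0.3]
grip_width: 0.0001
```

```bash
python3 - <<'E'
from h import *
rimstate()
E
```

```text
t 2.42 tip g [-100.4   -3.   152.3] rad 102.8 th 77.5 tilt 77.7 y [-0.006 -1.     0.003] F [-0.2  0.6 -0.3] w 0.0
```

send_rows(
  deltas=[
    [0,0,0,0.02,0,0,0],
    [0,0,0.01,0.02,0,0,0],
  ],
)

```text
clock: 2.58
tcp_pos: [0.4915, -0.1049, 0.1541]
orientation: [-1.701, -1.103, -1.374]
contact_force: [-3.4, -1.4, 0.7]
grip_width: 0.0003
```

```bash
python3 - <<'E'
from h import *
rimstate()
E
```

```text
t 2.58 tip g [-97.3  -3.6 151.8] rad 99.8 th 77.4 tilt 77.7 y [-0.005 -1.     0.004] F [-2.7  2.5  0.7] w 0.0
```

Contact at about 100 mm radius. First stroke now: follow the arc up to about 46°, with a slight inward press.

send_rows(
  deltas=[
    [0,0.012,0,0.012,0,-0.005,0],
    [0,0.038,0,0.014,0,-0.016,0],
    [0,0.076,0,0.016,0,-0.033,0],
    [0,0.114,0,0.021,0,-0.05,0],
    [0,0.151,0,0.028,0,-0.067,0],
    [0,0.188,0,0.037,0,-0.083,0],
    [0,0.225,0,0.048,0,-0.1,0],
    [0,0.26,0,0.06,0,-0.117,0],
    [0,0.295,0,0.075,0,-0.133,0],
    [0,0.329,0,0.092,0,-0.15,0],
    [0,0.352,0,0.103,0,-0.161,0],
    [0,0.363,0,0.109,0,-0.167,0],
    [0,0.363,0,0.109,0,-0.167,0],
  ],
)

```text
clock: 3.67
tcp_pos: [0.5029, -0.0799, 0.206]
orientation: [-2.127, -1.38, -0.943]
contact_force: [-9.3, -8.2, 11.3]
grip_width: -0.0003
```

```bash
python3 - <<'E'
from h import *
rimstate()
f=r.grab_frame("wrist");cv2.imwrite("pics/w2.png",f["pixels"][:,:,::-1])
E
```

```text
t 3.67 tip g [-72.5  -3.9 198.6] rad 99.8 th 46.6 tilt 47.6 y [-0.004 -1.     0.007] F [-11.3   5.2  11.3] w -0.0
```

View pics/w2.png

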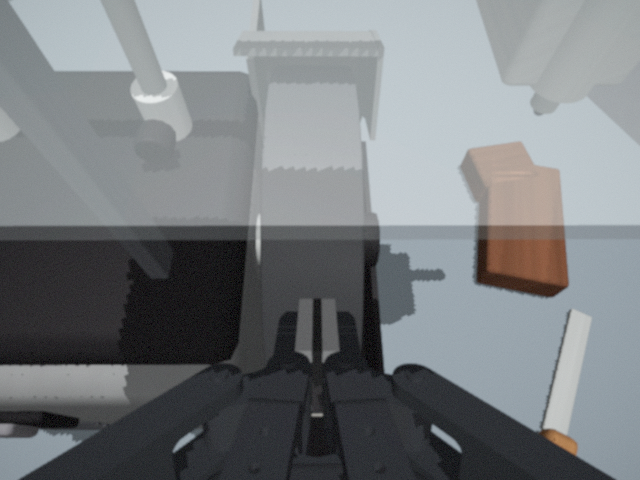

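Contact held at about 16 N and the tip stayed on the rim. No chalk yet between the fingertips (318,300) and the guard (310,80). I'll work out a combined return and stroke.

```bash
cat >> h.py <<'E'
def cycle(end=46,press=99.3,step=3.3):
    rimstate();o=r.get_obs();th0=np.degrees(np.arctan2(*(lambda t:(-t[0],t[2]-130))(w2g(rimtip(o)))))
    P=[(th0,112),(th0+13,114),(th0+26,112),(81,108),(81,101),(81,press)]
    P+=[(t,press) for t in [80]+list(np.linspace(78,end+2,11))]+[(end+.5,press),(end,press),(end,press)]
    for q in P: print([0]+row(*rim(*q)).tolist(),",",sep="")
def rimtip(o): return o["tcp_pos"]+.011*Ro.from_rotvec(o["orientation"]).as_matrix()[:,2]
E
python3 -c "
from h import *
cycle()"
```

```text
t 3.72 tip g [-72.8  -4.  198.2] rad 99.8 th 46.9 tilt 47.6 y [-0.005 -1.     0.006] F [-11.3   5.1  12. ] w 0.0
[0, 0.002, -0.025, -0.082, 0.003, -0.004, 0.0],
[0, -0.186, -0.025, -0.076, 0.002, 0.068, 0.001],
[0, -0.359, -0.026, -0.003, 0.002, 0.141, 0.001],
[0, -0.445, -0.027, 0.076, 0.002, 0.186, 0.001],
[0, -0.419, -0.027, 0.115, 0.002, 0.186, 0.001],
[0, -0.413, -0.027, 0.124, 0.002, 0.186, 0.001],
[0, -0.402, -0.027, 0.117, 0.002, 0.18, 0.001],
[0, -0.38, -0.027, 0.104, 0.002, 0.169, 0.001],
[0, -0.346, -0.027, 0.085, 0.002, 0.152, 0.001],
[0, -0.312, -0.027, 0.068, 0.002, 0.136, 0.001],
[0, -0.276, -0.027, 0.053, 0.002, 0.119, 0.001],
[0, -0.24, -0.026, 0.04, 0.002, 0.102, 0.001],
[0, -0.203, -0.026, 0.029, 0.002, 0.086, 0.001],
[0, -0.166, -0.026, 0.02, 0.002, 0.069, 0.001],
[0, -0.128, -0.026, 0.013, 0.002, 0.052, 0.001],
[0, -0.09, -0.026, 0.007, 0.003, 0.036, 0.0],
[0, -0.052, -0.026, 0.004, 0.003, 0.019, 0.0],
[0, -0.013, -0.026, 0.003, 0.003, 0.002, 0.0],
[0, 0.006, -0.026, 0.003, 0.003, -0.006, 0.0],
[0, 0.013, -0.026, 0.003, 0.003, -0.009, 0.0],
[0, 0.013, -0.026, 0.003, 0.003, -0.009, 0.0],
```

send_rows(
  deltas=[
    [0,0.002,-0.025,-0.082,0,0,0],
    [0,-0.1,-0.025,-0.085,0.002,0.037,0],
    [0,-0.186,-0.025,-0.076,0.002,0.072,0.001],
    [0,-0.28,-0.026,-0.04,0.002,0.108,0.001],
    [0,-0.359,-0.026,0,0.002,0.143,0.001],
    [0,-0.44,-0.027,0.076,0.002,0.178,0.001],
    [0,-0.419,-0.027,0.115,0.002,0.186,0.001],
    [0,-0.413,-0.027,0.124,0.002,0.186,0.001],
    [0,-0.402,-0.027,0.117,0.002,0.18,0.001],
    [0,-0.38,-0.027,0.104,0.002,0.169,0.001],
    [0,-0.346,-0.027,0.085,0.002,0.152,0.001],
    [0,-0.312,-0.027,0.068,0.002,0.136,0.001],
    [0,-0.276,-0.027,0.053,0.002,0.119,0.001],
    [0,-0.222,-0.026,0.034,0.002,0.094,0.001],
    [0,-0.166,-0.026,0.02,0.002,0.069,0.001],
    [0,-0.109,-0.026,0.01,0.002,0.044,0.001],
    [0,-0.052,-0.026,0.004,0.003,0.019,0],
    [0,-0.013,-0.026,0.003,0.003,0.002,0],
    [0,0.013,-0.026,0.003,0.003,-0.009,0],
    [0,0.013,-0.026,0.003,0.003,-0.009,0],
  ],
)

```text
clock: 5.38
tcp_pos: [0.5005, -0.0741, 0.2103]
orientation: [-2.14, -1.405, -0.908]
contact_force: [-12.4, -9.6, 13.2]
grip_width: 0.0001
```

```bash
cat >> h.py <<'E'
def white(n,save=None):
    f=r.grab_frame(n);h=cv2.cvtColor(f["pixels"],cv2.COLOR_RGB2HSV)
    if save: cv2.imwrite(save,f["pixels"][:,:,::-1])
    return f,h
def profile():
    # brightness along the middle of the rim vs angle forward of top, wrist and top views
    for n in("wrist","top"):
        f=r.grab_frame(n);g=cv2.cvtColor(f["pixels"],cv2.COLOR_RGB2GRAY)
        out=[]
        for th in range(-30,100,3):
            t=np.radians(th)
            q=proj(f,[g2w([-100*np.sin(t),y,130+100*np.cos(t)]) for y in(-14,14)]).round().astype(int)
            out.append((th,[int(g[v,u]) if 0<=u<640 and 0<=v<480 else -1 for u,v in q]))
        print(n,*[f"{a}:{b[0]}/{b[1]}" for a,b in out])
E
python3 -c "
from h import *
rimstate();profile()"
```

```text
t 5.38 tip g [-68.4   0.7 202.7] rad 99.8 th 43.3 tilt 45.8 y [ 0.007 -1.     0.005] F [-13.8   7.5  13.2] w 0.0
wrist -30:123/124 -27:129/123 -24:126/126 -21:125/123 -18:127/126 -15:135/134 -12:147/147 -9:151/149 -6:149/149 -3:153/150 0:152/153 3:153/153 6:154/155 9:154/158 12:156/157 15:133/135 18:135/132 21:135/136 24:134/136 27:138/138 30:137/137 33:135/134 36:136/136 39:135/131 42:78/74 45:30/26 48:23/18 51:19/14 54:28/18 57:24/25 60:23/18 63:22/8 66:32/20 69:34/41 72:31/35 75:38/33 78:40/38 81:40/37 84:36/33 87:32/38 90:30/40 93:40/35 96:40/35 99:39/38
top -30:141/141 -27:135/138 -24:174/179 -21:193/191 -18:119/115 -15:104/108 -12:108/112 -9:116/123 -6:121/127 -3:125/125 0:127/121 3:128/118 6:124/108 9:118/102 12:96/80 15:142/141 18:142/141 21:142/140 24:141/140 27:140/139 30:140/139 33:139/139 36:139/138 39:139/137 42:138/137 45:134/133 48:130/131 51:135/138 54:145/145 57:137/150 60:134/137 63:127/131 66:127/128 69:125/129 72:126/129 75:126/126 78:125/126 81:125/130 84:125/130 87:125/130 90:125/130 93:125/126 96:125/129 99:127/129
```

```bash
cat >> h.py <<'E'
def cycle(end=46,press=99.3):
    rimstate()
    P=[(46,112,46),(52,113,52),(59,113,59),(66,112,66),(73,110,73),(80,106,79),(81,101,81),(81,press,81),(80,press,80)]
    P+=[(t,press,t) for t in list(np.linspace(78,end+2,8))]+[(end+.5,press,end+.5),(end,press,end),(end,press,end)]
    for q in P: print([0]+row(*rim(*q)).tolist(),",",sep="",end=" ")
E
python3 -c "
from h import *
cycle()"
```

```text
t 5.48 tip g [-69.7   0.7 201.3] rad 99.8 th 44.3 tilt 45.9 y [ 0.004 -1.     0.003] F [-12.1   7.   12.9] w -0.0
[0, -0.02, 0.005, -0.082, -0.0, 0.001, 0.002], [0, -0.106, 0.004, -0.084, -0.0, 0.034, 0.002], [0, -0.205, 0.004, -0.067, -0.0, 0.073, 0.002], [0, -0.3, 0.003, -0.032, -0.0, 0.112, 0.002], [0, -0.386, 0.003, 0.02, -0.001, 0.151, 0.002], [0, -0.454, 0.002, 0.092, -0.001, 0.184, 0.002], [0, -0.447, 0.002, 0.128, -0.001, 0.195, 0.002], [0, -0.441, 0.002, 0.137, -0.001, 0.195, 0.002], [0, -0.43, 0.002, 0.13, -0.001, 0.19, 0.002], [0, -0.409, 0.003, 0.115, -0.001, 0.179, 0.002], [0, -0.361, 0.003, 0.088, -0.001, 0.155, 0.002], [0, -0.312, 0.003, 0.064, -0.001, 0.131, 0.002], [0, -0.26, 0.003, 0.044, -0.0, 0.107, 0.002], [0, -0.208, 0.004, 0.028, -0.0, 0.083, 0.002], [0, -0.154, 0.004, 0.016, -0.0, 0.059, 0.002], [0, -0.1, 0.004, 0.007, -0.0, 0.036, 0.002], [0, -0.045, 0.004, 0.003, -0.0, 0.012, 0.002], [0, -0.026, 0.005, 0.003, -0.0, 0.004, 0.002], [0, -0.019, 0.005, 0.003, -0.0, 0.001, 0.002], [0, -0.019, 0.005, 0.003, -0.0, 0.001, 0.002],
```

send_rows(
  deltas=[
    [0,-0.02,0.005,-0.082,0,0.001,0.002],
    [0,-0.106,0.004,-0.084,0,0.034,0.002],
    [0,-0.205,0.004,-0.067,0,0.073,0.002],
    [0,-0.3,0.003,-0.032,0,0.112,0.002],
    [0,-0.386,0.003,0.02,0,0.151,0.002],
    [0,-0.454,0.002,0.092,0,0.184,0.002],
    [0,-0.447,0.002,0.128,0,0.195,0.002],
    [0,-0.441,0.002,0.137,0,0.195,0.002],
    [0,-0.43,0.002,0.13,0,0.19,0.002],
    [0,-0.409,0.003,0.115,0,0.179,0.002],
    [0,-0.361,0.003,0.088,0,0.155,0.002],
    [0,-0.312,0.003,0.064,0,0.131,0.002],
    [0,-0.26,0.003,0.044,0,0.107,0.002],
    [0,-0.208,0.004,0.028,0,0.083,0.002],
    [0,-0.154,0.004,0.016,0,0.059,0.002],
    [0,-0.1,0.004,0.007,0,0.036,0.002],
    [0,-0.045,0.004,0.003,0,0.012,0.002],
    [0,-0.026,0.005,0.003,0,0.004,0.002],
    [0,-0.019,0.005,0.003,0,0.001,0.002],
    [0,-0.019,0.005,0.003,0,0.001,0.002],
  ],
)

```text
clock: 7.15
tcp_pos: [0.4999, -0.0769, 0.2075]
orientation: [-2.142, -1.393, -0.909]
contact_force: [-14.6, -10.7, 16.3]
grip_width: 0.0
```

```bash
python3 -c "
from h import *
profile()
cycle()"
```

```text
wrist -30:132/132 -27:136/135 -24:135/133 -21:135/138 -18:135/135 -15:147/143 -12:158/156 -9:158/157 -6:158/160 -3:158/160 0:160/162 3:164/162 6:163/166 9:165/166 12:166/168 15:146/144 18:153/158 21:192/192 24:143/145 27:144/144 30:145/146 33:145/144 36:84/80 39:58/58 42:65/59 45:55/41 48:29/22 51:24/26 54:22/30 57:19/29 60:24/27 63:25/15 66:39/41 69:47/48 72:42/44 75:42/41 78:35/34 81:38/43 84:40/40 87:42/40 90:38/39 93:45/40 96:45/40 99:39/39
top -30:141/141 -27:135/138 -24:174/180 -21:193/191 -18:118/115 -15:104/107 -12:109/112 -9:117/122 -6:123/130 -3:125/128 0:125/123 3:126/117 6:123/107 9:117/101 12:96/79 15:144/143 18:181/184 21:171/180 24:141/141 27:140/139 30:139/138 33:139/139 36:139/138 39:138/137 42:138/137 45:136/137 48:130/133 51:127/134 54:129/132 57:128/132 60:129/132 63:126/130 66:126/129 69:126/129 72:126/129 75:126/127 78:125/127 81:125/129 84:125/129 87:125/129 90:126/129 93:126/127 96:126/129 99:129/129
t 7.25 tip g [-7.180e+01  1.000e-01  1.991e+02] rad 99.7 th 46.1 tilt 46.0 y [-0.001 -1.    -0.001] F [-15.9   8.4  15.8] w 0.0
[0, 0.001, 0.001, -0.082, -0.0, -0
[... 200 characters left out ...]
 [0, -0.434, 0.002, 0.09, -0.0, 0.183, -0.001], [0, -0.427, 0.002, 0.126, -0.0, 0.194, -0.001], [0, -0.421, 0.002, 0.135, -0.0, 0.194, -0.001], [0, -0.41, 0.002, 0.128, -0.0, 0.189, -0.001], [0, -0.388, 0.001, 0.114, -0.0, 0.178, -0.001], [0, -0.341, 0.001, 0.087, -0.0, 0.154, -0.001], [0, -0.291, 0.001, 0.063, -0.0, 0.13, -0.001], [0, -0.24, 0.001, 0.043, -0.0, 0.106, -0.001], [0, -0.187, 0.001, 0.027, -0.0, 0.082, -0.001], [0, -0.134, 0.001, 0.015, -0.0, 0.059, -0.0], [0, -0.079, 0.001, 0.007, -0.0, 0.035, -0.0], [0, -0.024, 0.001, 0.003, -0.0, 0.011, -0.0], [0, -0.005, 0.001, 0.003, -0.0, 0.003, -0.0], [0, 0.001, 0.001, 0.003, -0.0, -0.0, -0.0], [0, 0.001, 0.001, 0.003, -0.0, -0.0, -0.0],
```

The chalk shows about 20° forward of the top in both views. I'll measure it more finely, then plan a short final stroke.

```bash
cat >> h.py <<'E'
def chalk(lo,hi,names=("wrist","top")):
    for n in names:
        f=r.grab_frame(n);g=cv2.cvtColor(f["pixels"],cv2.COLOR_RGB2GRAY).astype(np.float32)
        ths=np.arange(lo,hi,.25);A=[]
        for y in np.arange(-16,17,2):
            q=proj(f,[g2w([-100*np.sin(t),y,130+100*np.cos(t)]) for t in np.radians(ths)]).astype(np.float32)
            A.append(cv2.remap(g,q[:,:1],q[:,1:],cv2.INTER_LINEAR)[:,0])
        for nm,a in(("-y",A[:8]),("+y",A[9:])):
            m=np.median(a,0);w=np.clip(m-np.median(m)-20,0,None)
            print(n,nm,"chalk deg",(w@ths/w.sum()).round(2) if w.sum() else None,"peak",m.max().round(),"med",np.median(m).round())
E
python3 -c "
from h import *
chalk(14,32)
rimstate()
for q in [(48,112),(54,112),(60,112),(66,110),(68,105),(68,101),(68,99.3)]+[(t,99.3) for t in (67,65,63,61,59,57,55,53,51,49.5,48.5,48)]: print(q[0],[0]+row(*rim(*q)).tolist(),end=', ')
"
```

```text
wrist -y chalk deg 20.87 peak 196.0 med 149.0
wrist +y chalk deg 20.9 peak 196.0 med 149.0
top -y chalk deg 19.66 peak 200.0 med 142.0
top +y chalk deg 19.67 peak 200.0 med 142.0
t 7.35 tip g [-7.210e+01  1.000e-01  1.989e+02] rad 99.7 th 46.3 tilt 46.1 y [-0.001 -1.    -0.002] F [-16.2   7.7  16.1] w -0.0
48 [0, -0.025, 0.001, -0.081, -0.0, 0.011, -0.001], 54 [0, -0.11, 0.001, -0.074, -0.0, 0.044, -0.001], 60 [0, -0.195, 0.001, -0.058, -0.0, 0.077, -0.001], 66 [0, -0.272, 0.001, -0.02, -0.0, 0.111, -0.001], 68 [0, -0.286, 0.001, 0.021, -0.0, 0.122, -0.001], 68 [0, -0.276, 0.001, 0.045, -0.0, 0.122, -0.001], 68 [0, -0.272, 0.001, 0.056, -0.0, 0.122, -0.001], 67 [0, -0.26, 0.001, 0.051, -0.0, 0.116, -0.001], 65 [0, -0.236, 0.001, 0.043, -0.0, 0.105, -0.001], 63 [0, -0.211, 0.001, 0.035, -0.0, 0.094, -0.001], 61 [0, -0.187, 0.001, 0.028, -0.0, 0.083, -0.001], 59 [0, -0.162, 0.001, 0.021, -0.0, 0.072, -0.001], 57 [0, -0.137, 0.001, 0.016, -0.0, 0.061, -0.001], 55 [0, -0.111, 0.001, 0.012, -0.0, 0.05, -0.001], 53 [0, -0.086, 0.001, 0.008, -0.0, 0.039, -0.001], 51 [0, -0.061, 0.001, 0.005, -0.0, 0.027, -0.001], 49.5 [0, -0.041, 0.001, 0.004, -0.0, 0.019, -0.001], 48.5 [0, -0.028, 0.001, 0.003, -0.0, 0.014, -0.001], 48 [0, -0.022, 0.001, 0.003, -0.0, 0.011, -0.001],
```

send_rows(
  deltas=[
    [0,-0.005,0.001,-0.081,0,0,0],
    [0,-0.11,0.001,-0.074,0,0.039,0],
    [0,-0.195,0.001,-0.058,0,0.077,0],
    [0,-0.272,0.001,-0.02,0,0.111,0],
    [0,-0.286,0.001,0.021,0,0.122,0],
    [0,-0.276,0.001,0.045,0,0.122,0],
    [0,-0.272,0.001,0.055,0,0.122,0],
    [0,-0.26,0.001,0.051,0,0.116,0],
    [0,-0.236,0.001,0.043,0,0.105,0],
    [0,-0.211,0.001,0.035,0,0.094,0],
    [0,-0.187,0.001,0.028,0,0.083,0],
    [0,-0.162,0.001,0.021,0,0.072,0],
    [0,-0.137,0.001,0.016,0,0.061,0],
    [0,-0.111,0.001,0.012,0,0.05,0],
    [0,-0.086,0.001,0.008,0,0.039,0],
    [0,-0.061,0.001,0.005,0,0.027,0],
    [0,-0.041,0.001,0.004,0,0.019,0],
    [0,-0.028,0.001,0.003,0,0.014,0],
    [0,-0.022,0.001,0.003,0,0.011,0],
    [0,-0.022,0.001,0.003,0,0.011,0],
  ],
)

```text
clock: 9.02
tcp_pos: [0.4989, -0.0797, 0.2043]
orientation: [-2.117, -1.375, -0.941]
contact_force: [-17.1, -14.3, 19.7]
grip_width: -0.0001
```

```bash
python3 -c "
from h import *
rimstate()
chalk(-10,10)
f=r.grab_frame('top');cv2.imwrite('pics/t3.png',cv2.resize(f['pixels'][200:350,260:420,::-1],None,fx=4,fy=4))
f=r.grab_frame('wrist');cv2.imwrite('pics/w3.png',f['pixels'][:,:,::-1])
"
```

```text
t 9.02 tip g [-7.38e+01 -1.00e-01  1.97e+02] rad 99.7 th 47.8 tilt 47.9 y [-0.    -1.    -0.001] F [-20.    9.8  19.7] w -0.0
wrist -y chalk deg -1.63 peak 252.0 med 188.0
wrist +y chalk deg -1.62 peak 252.0 med 189.0
top -y chalk deg -2.67 peak 246.0 med 125.0
top +y chalk deg -2.66 peak 246.0 med 125.0
```

View pics/w3.png

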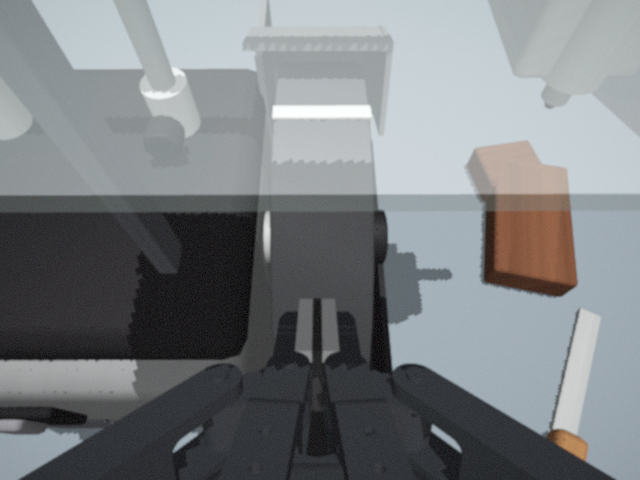

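The chalk bar at (322,112) is now slightly past the top: -1.6° by the wrist camera, -2.7° by the top one. I'll check which to trust against the white axle collar and the black nut.

```bash
python3 - <<'E'
from h import *
f=r.grab_frame("wrist");g=cv2.cvtColor(f["pixels"],cv2.COLOR_RGB2GRAY)
print("axle proj nut/collar",proj(f,[g2w([0,-28,130]),g2w([0,26,130]),g2w([0,26,147])]).round(1))
for c in (380,383,386): print("nut col",c,g[195:275:2,c])
for c in (266,268): print("collar",c,g[195:275:2,c])
f=r.grab_frame("top");h=cv2.cvtColor(f["pixels"],cv2.COLOR_RGB2HSV)
m=((h[:,:,2]>190)&(h[:,:,1]<60)).astype(np.uint8);m[:290]=0;m[312:]=0;m[:,:328]=0;m[:,352:]=0
n,l,s,c=cv2.connectedComponentsWithStats(m)
for k in range(1,n):
    print(s[k],c[k],[w2g(onz(f,*c[k],z)).round(1) for z in(.13,.145)])
    v,u=np.nonzero(l==k);X=np.array([w2g(onz(f,a,b,.14)) for a,b in zip(u,v)]);print(X.min(0),X.max(0))
E
```

```text
axle proj nut/collar [[362.5 235.2]
 [275.4 235.3]
 [272.8 221. ]]
nut col 380 [163 163 164 164 162 162 161 126  55  33  36  42  49  60  55  59  66  69
  59  63  62  60  58  49  45  46  43  38  38  27  34  30  25  27  35  53
  58  57  62  59]
nut col 383 [164 160 163 162 163 161 161 149  91  45  46  40  49  52  56  61  65  64
  64  62  57  54  53  54  47  46  43  32  40  34  29  29  23  45  80  84
  80  72  74  68]
nut col 386 [166 162 163 162 161 163 162 161 169 166 156 134 115 102  94  82  75  68
  65  66  66  57  57  57  53  48  44  53  61  63  77  85  92 102 106 104
 102 105 108 103]
collar 266 [109 102 105 101 102 103 102 103 143 178 197 201 206 210 214 217 222 223
 223 220 217 213 211 202 197 190 185 180 169 160 148 131 109  93  74  71
  75  71  75  71]
collar 268 [102 102  97  99 100 100 103 106 150 181 189 197 200 200 206 209 212 214
 216 215 210 208 204 197 192 185 184 175 165 157 144 132 116  98  68  64
  68  66  72  70]
[340 290   7   7  34] [342.82352941 292.67647059] [array([  2.6,   9.1, 130. ]), array([  2.8,   9.3, 145. ])]
[ -1.65850718   2.17796762 140.        ] [  7.50722263  15.73666906 140.        ]
[338 301   4   2   6] [339.5 301.5] [array([  2. ,  27.3, 130. ]), array([  2.2,  27.3, 145. ])]
[ -0.85282687  26.03547488 140.        ] [  5.18732772  28.53581093 140.        ]
```

View pics/t3.png

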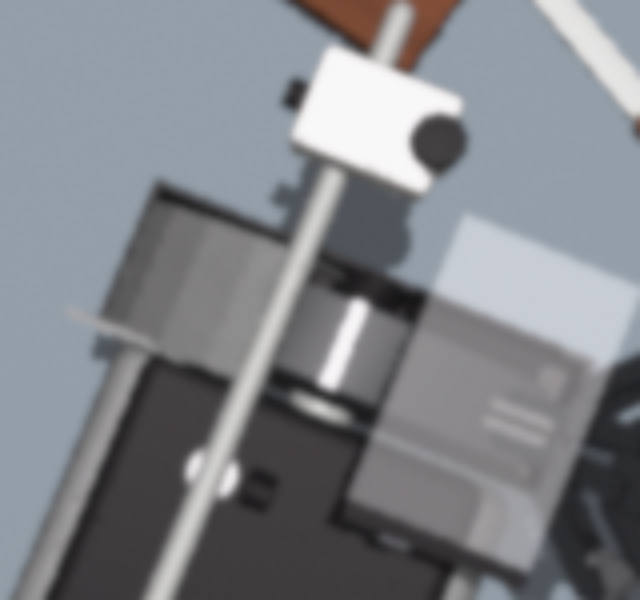

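send_rows(
  deltas=[
    [0,-0.007,0,0,0,0.003,0],
    [0,-0.014,0,0,0,0.006,0],
    [0,-0.02,0,0,0,0.009,0],
    [0,-0.02,0,0,0,0.009,0],
  ],
)

```text
clock: 9.65
tcp_pos: [0.4978, -0.0823, 0.2011]
orientation: [-2.096, -1.358, -0.967]
contact_force: [-17.7, -14.5, 17.3]
grip_width: -0.0001
```

```bash
python3 -c "
from h import *
rimstate()
chalk(-10,10)"
```

```text
t 9.65 tip g [-7.64e+01 -1.00e-01  1.94e+02] rad 99.7 th 50.1 tilt 49.6 y [-0.002 -1.    -0.003] F [-20.5  10.3  17.3] w -0.0
wrist -y chalk deg 0.65 peak 255.0 med 189.0
wrist +y chalk deg 0.68 peak 255.0 med 190.0
top -y chalk deg -0.47 peak 245.0 med 126.0
top +y chalk deg -0.47 peak 245.0 med 124.0
```

Chalk is now within about ±0.5° of the top: wrist +0.65°, top -0.47°. Retracting radially.

send_rows(
  deltas=[
    [0,0,0,-0.015,0,0,0],
    [0,0,0,-0.03,0,0,0],
    [0,0,0,-0.1,0,0,0],
    [0,0,0,-0.3,0,0,0],
    [0,0,0,-0.6,0,0,0],
    [0,0,0,-0.95,0,0,0],
    [0,0,0,-1,0,0,0],
  ],
)

```text
clock: 10.33
tcp_pos: [0.4522, -0.1895, 0.2981]
orientation: [-2.099, -1.355, -0.969]
contact_force: [0.8, -0.6, 0.1]
grip_width: 0.0003
```

```bash
python3 -c "
from h import *
rimstate()
chalk(-10,10,('top',))
for p in ([-230,-92,480],[-100,-92,480],[35,-92,480],[35,-92,350]): print(row(*down(p)))
print(r.get_obs()['joints'].round(2))"
```

```text
t 10.33 tip g [-193.   -2.  291.] rad 251.3 th 50.2 tilt 49.7 y [-0.005 -1.    -0.003] F [-0.2 -1.   0.1] w 0.0
top -y chalk deg -0.59 peak 245.0 med 125.0
top +y chalk deg -0.55 peak 245.0 med 124.0
[ 0.807  0.591 -0.91   0.001 -0.275 -0.003]
[ 1.369e+00  5.840e-01 -2.510e-01  1.000e-03 -2.750e-01 -3.000e-03]
[ 1.953e+00  5.760e-01  4.340e-01  1.000e-03 -2.750e-01 -3.000e-03]
[ 1.293e+00  5.770e-01  9.970e-01  1.000e-03 -2.750e-01 -3.000e-03]
[ 1.11  0.36 -0.44  1.9  -0.72  1.26  0.6 ]
```

send_rows(
  deltas=[
    [0.7,0.1,0.1,-0.2,0,0,0],
    [0.7,0.25,0.2,-0.4,0,-0.035,0],
    [0.7,0.4,0.35,-0.6,0,-0.07,0],
    [0.7,0.55,0.5,-0.75,0,-0.11,0],
    [0.7,0.7,0.59,-0.8,0,-0.15,0],
    [0.7,0.75,0.59,-0.8,0,-0.19,0],
    [0.7,0.75,0.59,-0.8,0,-0.23,0],
    [0.7,0.75,0.59,-0.8,0,-0.275,0],
    [0.7,0.75,0.59,-0.8,0,-0.275,0],
  ],
)

```text
clock: 11.13
tcp_pos: [0.5287, -0.2339, 0.4599]
orientation: [-2.623, -1.721, -0.004]
contact_force: [0.9, 1.6, 0.6]
grip_width: 0.0597
```

```bash
python3 -c "
from h import *
rimstate()
for p in ([35,-92,440],[35,-92,340],[35,-92,296]): print(row(*down(p)))"
```

```text
t 11.13 tip g [-210.8  -89.9  448.9] rad 382.3 th 33.5 tilt 0.3 y [ 0.008 -1.    -0.002] F [ 1.9 -0.1  0.6] w 0.06
[ 1.638e+00  2.800e-02  1.400e-01 -1.000e-03 -1.000e-03  3.000e-03]
[ 1.635e+00  2.900e-02  8.070e-01 -1.000e-03 -1.000e-03  3.000e-03]
[ 1.634e+00  3.000e-02  1.100e+00 -1.000e-03 -1.000e-03  3.000e-03]
```

send_rows(
  deltas=[
    [0.75,0.25,0.01,0.02,0,0,0],
    [0.75,0.5,0.02,0.05,0,0,0],
    [0.75,0.75,0.03,0.08,0,0,0],
    [0.75,1,0.03,0.1,0,0,0.003],
  ],
)

```text
clock: 11.47
tcp_pos: [0.5915, -0.1044, 0.4428]
orientation: [-2.635, -1.688, -0.005]
contact_force: [1.2, -0.2, 0.0]
grip_width: 0.0641
```

send_rows(
  deltas=[
    [0.75,0.25,0,0.1,0,0,0],
    [0.75,0.5,0,0.2,0,0,0],
    [0.75,0.635,0,0.4,0,0,0],
    [0.75,0.635,0,0.6,0,0,0],
    [0.75,0.635,0,0.6,0,0,0],
    [0.75,0.635,0,0.6,0,0,0],
  ],
)

```text
clock: 11.97
tcp_pos: [0.6299, -0.0194, 0.3527]
orientation: [-2.634, -1.687, 0.001]
contact_force: [0.4, -0.2, 0.4]
grip_width: 0.0642
```

```bash
python3 -c "
from h import *
rimstate()
for p in ([35,-92,320],[35,-92,294]): print(row(*down(p)))
f=r.grab_frame('wrist');cv2.imwrite('pics/w4.png',f['pixels'][:,:,::-1])
print(proj(f,[g2w([35,-114,305]),g2w([35,-70,305]),g2w([35,-146,270]),g2w([0,-92,321])]).round())"
```

```text
t 11.97 tip g [ 26.4 -95.2 341.7] rad 213.3 th -7.1 tilt 0.4 y [-0.013 -1.    -0.011] F [ 0.  -0.5  0.4] w 0.064
[ 0.056 -0.021  0.218 -0.004 -0.002 -0.004]
[ 0.055 -0.019  0.392 -0.004 -0.002 -0.004]
[[358. 261.]
 [264. 262.]
 [411. 237.]
 [312. 346.]]
```

View pics/w4.png

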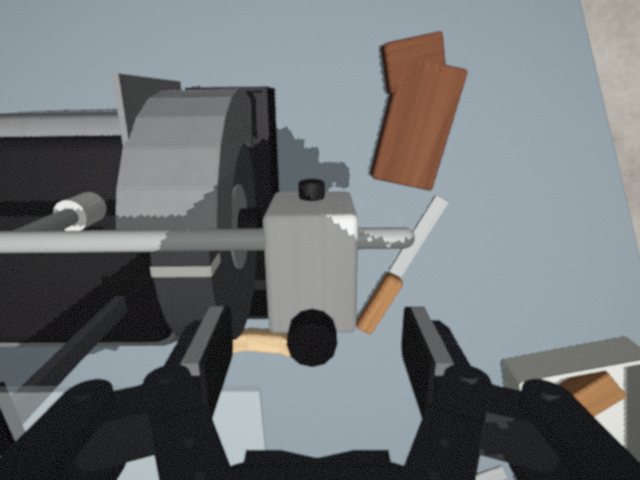

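Head at columns 265-357, as predicted (264-358), and the open fingers straddle it clear of the bar. Descending and gripping.

send_rows(
  deltas=[
    [0.75,0.055,-0.02,0.1,-0.004,-0.002,-0.004],
    [0.75,0.055,-0.02,0.22,-0.004,-0.002,-0.004],
    [0.75,0.055,-0.02,0.33,-0.004,-0.002,-0.004],
    [0.75,0.055,-0.02,0.39,-0.004,-0.002,-0.004],
    [0.75,0.055,-0.02,0.39,-0.004,-0.002,-0.004],
  ],
)

```text
clock: 12.43
tcp_pos: [0.6314, -0.0105, 0.2951]
orientation: [2.633, 1.708, 0.005]
contact_force: [-0.4, -0.7, -0.6]
grip_width: 0.0642
```

send_rows(
  deltas=[
    [0.45,0,0,0,0,0,0],
    [0.4,0,0,0,0,0,0],
    [0.4,0,0,0,0,0,0],
    [0.4,0,0,0,0,0,0],
    [0.4,0,0,0,0,0,0],
    [0.4,0,0,0,0,0,0],
  ],
  squeeze=20,
)

```text
clock: 12.93
tcp_pos: [0.6324, -0.0094, 0.2972]
orientation: [2.63, 1.709, 0.009]
contact_force: [-1.7, -1.5, 7.2]
grip_width: 0.0434
```

```bash
python3 -c "
from h import *
rimstate()
for p in ([35,0,294],): print(row(*down(p)))"
```

```text
t 12.93 tip g [ 36.4 -93.6 286.2] rad 160.4 th -13.1 tilt 0.1 y [-0.    -1.     0.007] F [-2.   0.9  7.2] w 0.043
[-0.01  -0.624  0.017  0.002 -0.001 -0.   ]
```

send_rows(
  deltas=[
    [0.4,0,-0.04,0,0,0,0],
    [0.4,0,-0.11,0,0,0,0],
    [0.4,0,-0.19,0,0,0,0],
    [0.4,0,-0.27,0,0,0,0],
    [0.4,0,-0.35,0,0,0,0],
    [0.4,0,-0.43,0,0,0,0],
    [0.4,0,-0.51,0,0,0,0],
    [0.4,0,-0.57,0,0,0,0],
    [0.4,0,-0.61,0,0,0,0],
    [0.4,0,-0.624,0,0,0,0],
    [0.4,0,-0.624,0,0,0,0],
    [0.4,0,-0.624,0,0,0,0],
  ],
)

```text
clock: 13.93
tcp_pos: [0.5468, 0.0285, 0.2971]
orientation: [2.63, 1.708, 0.009]
contact_force: [-3.5, -1.6, 10.1]
grip_width: 0.0436
```

```bash
python3 -c "
from h import *
rimstate()
f=r.grab_frame('wrist');cv2.imwrite('pics/w5.png',f['pixels'][:,:,::-1])
print(proj(f,[g2w([x,y,z]) for x,y,z in ((35,-22,305),(35,22,305),(0,-20,230),(0,20,230),(0,0,321))]).round())"
```

```text
t 13.93 tip g [ 3.630e+01 -1.000e-01  2.861e+02] rad 160.3 th -13.1 tilt 0.1 y [-0.001 -1.     0.008] F [-2.9  2.5 10.1] w 0.044
[[381. 348.]
 [254. 349.]
 [353. 324.]
 [280. 324.]
 [318. 465.]]
```

View pics/w5.png

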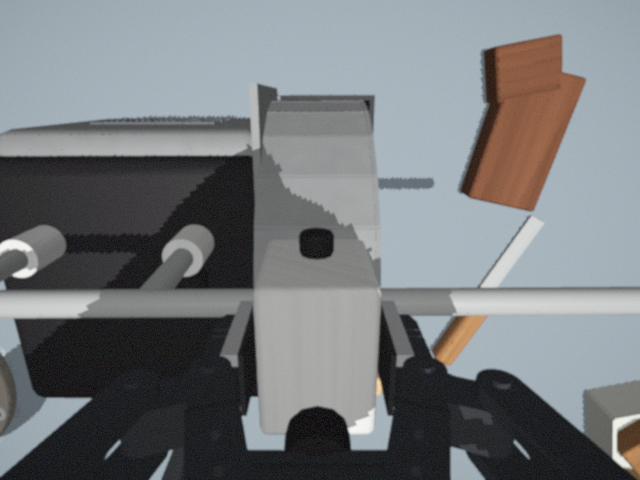

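Head at (318,340) is centred on the stone (columns 262-378, middle 320). Releasing and lifting straight up.

send_rows(
  deltas=[
    [0.5,0,0,0,0,0,0],
    [0.65,0,0,0,0,0,0],
    [0.65,0,0,0,0,0,0],
    [0.65,0,0,-0.05,0,0,0],
    [0.65,0,0,-0.2,0,0,0],
    [0.65,0,0,-0.45,0,0,0],
    [0.65,0,0,-0.7,0,0,0],
    [0.65,0,0,-0.95,0,0,0],
    [0.65,0,0,-1,0,0,0],
  ],
)

```text
clock: 14.73
tcp_pos: [0.5472, 0.0302, 0.452]
orientation: [2.627, 1.709, 0.02]
contact_force: [0.2, -1.0, 0.4]
grip_width: 0.0555
```

send_rows(
  deltas=[
    [0.65,-0.1,0.2,-0.1,0,0,0],
    [0.65,-0.3,0.4,-0.1,0,0,0],
    [0.65,-0.5,0.6,-0.1,0,0,0],
    [0.65,-0.7,0.8,-0.1,0,0,0],
    [0.65,-0.9,0.9,-0.1,0,0,0],
    [0.65,-1,0.9,-0.1,0,0,0],
    [0.65,-1,0.9,-0.1,0,0,0],
  ],
)

```text
clock: 15.32
tcp_pos: [0.6071, -0.1686, 0.4594]
orientation: [2.637, 1.7, 0.002]
contact_force: [-0.4, 0.1, 0.2]
grip_width: 0.0553
```

```bash
python3 - <<'E'
from h import *
rimstate()
f=r.grab_frame("wrist");cv2.imwrite("pics/w6.png",f["pixels"][:,:,::-1])
f=r.grab_frame("top");cv2.imwrite("pics/t6.png",cv2.resize(f['pixels'][180:340,250:430,::-1],None,fx=4,fy=3.7) if 0 else cv2.resize(f['pixels'][180:330,250:450,::-1],None,fx=4,fy=4))
# stone y extent from chalk in the earlier top picture
i=cv2.imread("pics/t3.png",0);m=(i>215).astype(np.uint8);m[:285]=0;m[400:]=0;m[:,:322]=0;m[:,370:]=0
v,u=np.nonzero(m);X=np.array([w2g(onz(f,260+(a+.5)/4-.5,200+(b+.5)/4-.5,.23)) for a,b in zip(u,v)])
print("chalk y",np.percentile(X[:,1],[1,99]),"x",X[:,0].mean())
c=np.median(X[:,1])
h=cv2.cvtColor(f["pixels"],cv2.COLOR_RGB2HSV);m=((h[:,:,2]>200)&(h[:,:,1]<40)).astype(np.uint8);m[:220]=0;m[340:]=0;m[:,:300]=0;m[:,420:]=0
n,l,s,cc=cv2.connectedComponentsWithStats(m);k=1+s[1:,4].argmax();v,u=np.nonzero(l==k)
X=np.array([w2g(onz(f,a,b,.305)) for a,b in zip(u,v)]);print("head",s[k],np.percentile(X,[1,99],axis=0))
E
```

```text
t 15.32 tip g [-119.4 -135.1  448.4] rad 340.1 th 20.6 tilt -0.0 y [-0.007 -1.     0.004] F [-0.1  0.4  0.2] w 0.055
chalk y [-21.41084284  15.88495948] x 4.481584648763939
head [312 220  43  79 949] [[   0.70712981 -100.0453353   305.        ]
 [  58.44859384   20.25542868  305.        ]]
```

View pics/t6.png

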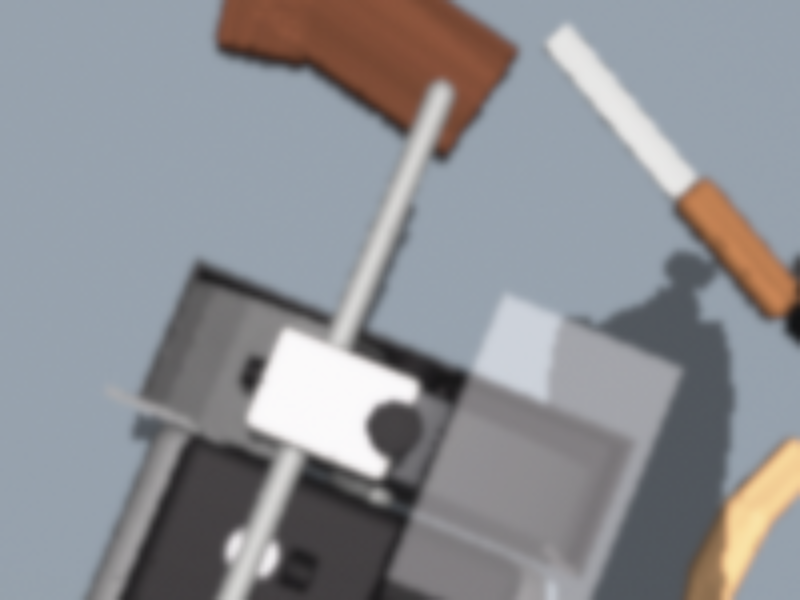

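Top view after release: the head sits over the stone at about (333,403) with the knob at (395,430), and nothing loose has moved. But the chalk's ends put the stone's middle near y = -2.7 in my frame, so I'll check that against the wrist view.

```bash
python3 - <<'E'
from h import *
f=r.grab_frame("top")
q=[(288,328),(420,385),(382,478),(248,420)]
print("head",[w2g(onz(f,250+a/4,180+b/4,.305)).round(1)[:2].tolist() for a,b in q],"knob",w2g(onz(f,250+395/4,180+430/4,.321)).round(1))
f=r.grab_frame("wrist")
print(proj(f,[g2w(p) for p in((0,-20,230),(0,20,230),(0,0,235),(0,-22,251),(0,22,251),(-4,-22,305),(-4,22,305))]).round(1))
E
```

```text
head [[56.7, -21.8], [-2.9, -21.0], [-3.0, 20.5], [57.3, 19.8]] knob [-1.00e-01  6.00e-01  3.21e+02]
[[175.6  56.5]
 [125.8  56.3]
 [148.4  55.8]
 [169.5  53.9]
 [111.2  53.7]
 [141.9  52.2]
 [ 72.5  52. ]]
```

View pics/w6.png

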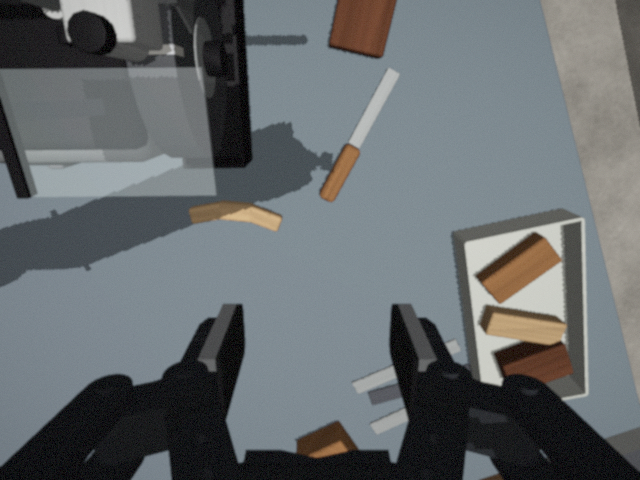

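The frames disagree by about 2 mm. I'll look from the front, where the diamond tip and the chalk ends lie at the same depth.

```bash
python3 -c "
from h import *
for q in ((60,350,60),(66,240,68)): print(row(*rim(*q)))"
```

```text
[-1.339e+00 -8.940e-01  9.920e-01  1.000e-03  3.330e-01  2.000e-03]
[-7.860e-01 -8.950e-01  1.518e+00  1.000e-03  3.770e-01  2.000e-03]
```

send_rows(
  deltas=[
    [0,-0.25,0,0,0,0,0],
    [0,-0.5,0,0,0,0.03,0],
    [0,-0.75,-0.15,0.05,0,0.065,0],
    [0,-1,-0.3,0.1,0,0.1,0],
    [0,-1,-0.45,0.2,0,0.14,0],
    [0,-1,-0.6,0.35,0,0.18,0],
    [0,-1,-0.75,0.5,0,0.22,0],
    [0,-1,-0.88,0.6,0,0.26,0],
    [0,-1,-0.89,0.7,0,0.3,0],
    [0,-1,-0.89,0.75,0,0.34,0],
    [0,-1,-0.89,0.75,0,0.375,0],
    [0,-1,-0.89,0.75,0,0.375,0],
  ],
)

```text
clock: 16.52
tcp_pos: [0.4241, -0.2461, 0.3431]
orientation: [-1.842, -1.192, -1.24]
contact_force: [-0.4, 1.0, -0.6]
grip_width: 0.0
```

```bash
python3 -c "
from h import *
rimstate();print(row(*rim(66,235,70)))"
```

```text
t 16.52 tip g [-254.3    0.7  339. ] rad 329.2 th 50.6 tilt 68.0 y [-0.002 -1.    -0.003] F [ 0.7  0.8 -0.6] w 0.0
[-0.605  0.006  0.528  0.     0.011 -0.001]
```

send_rows(
  deltas=[
    [0,-0.2,0,0.1,0,0,0],
    [0,-0.4,0,0.25,0,0.011,0],
    [0,-0.6,0,0.4,0,0.011,0],
    [0,-0.6,0,0.53,0,0.011,0],
    [0,-0.6,0,0.53,0,0.011,0],
  ],
)

```text
clock: 16.93
tcp_pos: [0.4428, -0.2054, 0.2328]
orientation: [-1.811, -1.19, -1.261]
contact_force: [-0.1, 0.3, 0.4]
grip_width: -0.0001
```

```bash
python3 -c "
from h import *
rimstate()
f=r.grab_frame('wrist');P=proj(f,[g2w(p) for p in((0,-20,230),(0,20,230),(0,0,235),(-4,-22,251),(-4,22,251),(-4,-22,305),(-4,22,305))]);print(P.round(1))
u,v=P[2].astype(int);x0,y0=max(u-100,0),max(v-75,0);print(x0,y0)
cv2.imwrite('pics/w7full.png',f['pixels'][:,:,::-1])
cv2.imwrite('pics/w7.png',cv2.resize(f['pixels'][y0:y0+150,x0:x0+200,::-1],None,fx=4,fy=4,interpolation=cv2.INTER_CUBIC))"
```

```text
t 16.93 tip g [-2.093e+02  2.000e-01  2.289e+02] rad 231.5 th 64.7 tilt 69.6 y [ 0.008 -1.     0.003] F [0.2 0.2 0.4] w -0.0
[[345.5 107.3]
 [294.6 106.9]
 [320.1 100.8]
 [349.8  82. ]
 [290.7  81.6]
 [354.2  -0.5]
 [287.8  -0.9]]
220 25
```

View pics/w7.png

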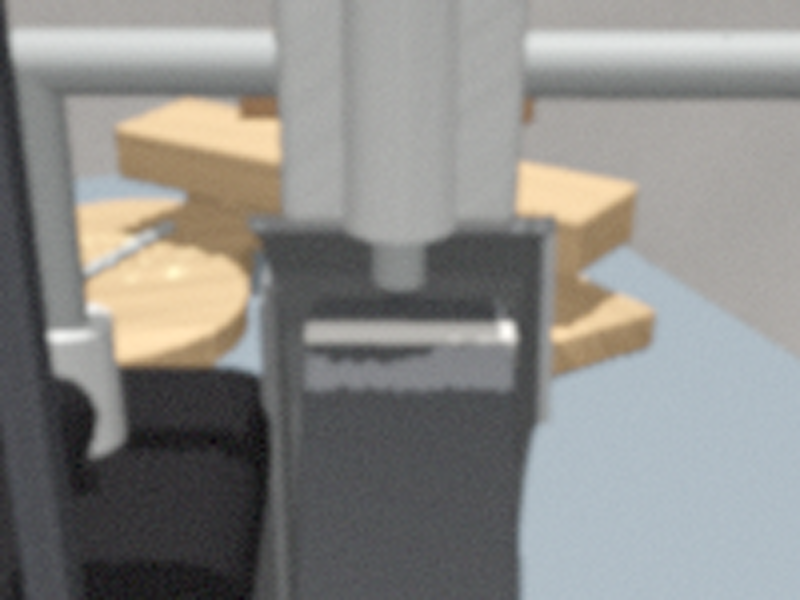

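Front view: the diamond is centred at column 398 and the chalk at 410 (304-516, 5.3 px/mm). So the diamond is about 2.2 mm too far toward the housing, and I'll regrip and correct it. That was my 12th picture.

```bash
python3 -c "
from h import *
i=cv2.imread('pics/w7full.png',0).astype(int)
for v in (106,107,108,109): print(v,i[v,290:356])
for v in (89,91,93): print(v,i[v,305:335])
for p in ((-260,0,440),(-100,0,440)): print(row(*down(p)))"
```

```text
106 [ 75  82  85  83  88 101 133 155 163 164 167 166 164 165 165 165 165 166
 165 163 165 164 167 165 162 167 165 163 166 164 165 163 161 161 160 161
 159 159 159 162 161 160 160 161 160 160 159 160 159 159 160 161 159 166
 193 226 237 224 178 115  74  74  72  78  97 124]
107 [ 80  80  84  89  86 106 142 169 176 177 178 177 180 177 178 178 178 178
 176 178 178 176 177 177 178 178 176 179 176 178 178 178 177 178 175 176
 178 177 178 176 179 176 176 173 178 178 177 176 178 176 175 178 178 180
 201 233 251 240 196 125  79  71  74  79  98 128]
108 [ 79  86  92  90  90 113 153 173 179 181 179 181 182 184 181 181 182 179
 181 180 181 183 181 181 181 182 181 181 181 181 180 181 182 181 180 182
 180 179 182 182 181 181 185 189 187 183 180 181 180 184 188 188 187 188
 207 234 250 242 203 139  86  68  74  78  99 130]
109 [ 78  83  90  91  94 112 148 170 175 176 177 176 175 177 177 174 175 173
 174 177 174 176 172 177 179 175 178 175 177 176 177 176 175 177 177 174
 177 178 175 177 176 180 188 190 189 182 177 176 179 187 193 195 192 192
 203 222 233 227 199 145  94  74  75  73 100 133]
89 [ 72  75  72  76  75  77  79  83 108 120 129 133 135 135 137 137 136 134
 135 129 118  96  79  77  74  75  72  70  69  76]
91 [ 74  75  78  80  69  73  74  86 107 119 130 134 137 137 140 138 138 138
 134 130 114  95  76  74  73  70  71  76  74  74]
93 [ 77  77  75  77  79  76  78  88 106 121 128 131 135 139 138 142 137 137
 132 125 116  93  82  83  78  74  79  75  81  83]
[ 1.196  0.    -0.722  0.    -0.386  0.003]
[ 1.569  0.007  0.277  0.    -0.386  0.003]
```

send_rows(
  deltas=[
    [0,0.2,0,-0.2,0,0,0],
    [0,0.4,0,-0.4,0,-0.035,0],
    [0,0.6,0,-0.6,0,-0.07,0],
    [0.4,0.8,0,-0.72,0,-0.11,0],
    [0.65,0.95,0,-0.72,0,-0.15,0],
    [0.65,1,0,-0.7,0,-0.19,0],
    [0.65,1,0,-0.65,0,-0.23,0],
    [0.65,1,0,-0.6,0,-0.27,0],
    [0.65,1,0,-0.6,0,-0.31,0],
    [0.65,1,0,-0.6,0,-0.35,0],
    [0.65,1,0,-0.6,0,-0.386,0.003],
    [0.65,1,0,-0.6,0,-0.386,0.003],
  ],
)

```text
clock: 17.98
tcp_pos: [0.4314, -0.2337, 0.4098]
orientation: [2.623, 1.711, 0.0]
contact_force: [1.2, 1.8, 0.7]
grip_width: 0.0556
```

```bash
python3 -c "
from h import *
rimstate()
for p in ((-100,0,440),(36,0,440),(36,0,296)): print(row(*down(p)))"
```

```text
t 17.98 tip g [-250.2   -1.   398.8] rad 367.2 th 42.9 tilt -0.3 y [ 0.003 -1.     0.009] F [ 2.1 -0.3  0.7] w 0.056
[ 1.    -0.001 -0.207  0.003  0.002  0.001]
[ 1.906e+00  2.000e-03 -2.120e-01  3.000e-03  2.000e-03  1.000e-03]
[ 1.912e+00 -6.000e-03  7.480e-01  3.000e-03  2.000e-03  1.000e-03]
```

send_rows(
  deltas=[
    [0.75,0.1,0,-0.15,0,0,0],
    [0.75,0.35,0,-0.21,0.003,0.002,0],
    [0.75,0.6,0,-0.21,0.003,0.002,0],
    [0.75,0.85,0,-0.21,0.003,0.002,0],
    [0.75,1,0,-0.21,0.003,0.002,0.001],
  ],
)

```text
clock: 18.4
tcp_pos: [0.4911, -0.0983, 0.4394]
orientation: [-2.631, -1.697, -0.009]
contact_force: [0.3, 0.0, 0.3]
grip_width: 0.064
```

send_rows(
  deltas=[
    [0.75,0.25,0,0,0,0,0],
    [0.75,0.5,0,0,0,0,0],
    [0.75,0.75,0,0,0,0,0],
    [0.75,0.9,0,0.1,0,0,0],
    [0.75,0.907,0,0.35,0,0,0],
    [0.75,0.907,0,0.55,0,0,0],
    [0.75,0.907,0,0.55,0,0,0],
    [0.75,0.907,0,0.55,0,0,0],
  ],
)

```text
clock: 19.07
tcp_pos: [0.5456, 0.0214, 0.3561]
orientation: [-2.633, -1.69, -0.0]
contact_force: [0.3, -0.2, 0.7]
grip_width: 0.0641
```

```bash
python3 -c "
from h import *
rimstate()
print(row(*down((36,0,297))))"
```

```text
t 19.07 tip g [ 29.4  -1.7 345.1] rad 217.1 th -7.8 tilt 0.4 y [-0.011 -1.    -0.011] F [-0.  -0.4  0.7] w 0.064
[ 0.041 -0.008  0.394 -0.003 -0.002 -0.004]
```

send_rows(
  deltas=[
    [0.75,0.04,0.007,0.1,-0.003,-0.002,-0.004],
    [0.75,0.04,0.007,0.23,-0.003,-0.002,-0.004],
    [0.75,0.04,0.007,0.34,-0.003,-0.002,-0.004],
    [0.75,0.04,0.007,0.394,-0.003,-0.002,-0.004],
    [0.75,0.04,0.007,0.394,-0.003,-0.002,-0.004],
    [0.6,0.04,0.007,0.394,-0.003,-0.002,-0.004],
    [0.4,0.04,0.007,0.394,-0.003,-0.002,-0.004],
    [0.4,0.04,0.007,0.394,-0.003,-0.002,-0.004],
    [0.4,0.04,0.007,0.394,-0.003,-0.002,-0.004],
    [0.4,0.04,0.007,0.394,-0.003,-0.002,-0.004],
    [0.4,0.04,0.007,0.394,-0.003,-0.002,-0.004],
  ],
)

```text
clock: 19.98
tcp_pos: [0.55, 0.028, 0.2986]
orientation: [2.632, 1.715, 0.005]
contact_force: [-2.3, 0.0, 7.7]
grip_width: 0.0436
```

```bash
python3 -c "
from h import *
rimstate()"
```

```text
t 19.98 tip g [ 37.2  -3.1 287.6] rad 161.9 th -13.3 tilt 0.1 y [ 0.002 -1.     0.002] F [-0.9  2.1  7.7] w 0.044
```

send_rows(
  deltas=[
    [0.4,0,-0.003,0,0,0,0],
    [0.4,0,-0.005,0,0,0,0],
    [0.4,0,-0.005,0,0,0,0],
  ],
)

```text
clock: 20.23
tcp_pos: [0.5499, 0.028, 0.2986]
orientation: [2.631, 1.714, 0.007]
contact_force: [-0.3, -1.5, 5.7]
grip_width: 0.0434
```

send_rows(
  deltas=[
    [0.55,0,0,0,0,0,0],
    [0.65,0,0,0,0,0,0],
    [0.65,0,0,0,0,0,0],
    [0.65,0,0,-0.05,0,0,0],
    [0.65,0,0,-0.2,0,0,0],
    [0.65,0,0,-0.45,0,0,0],
    [0.65,0,0,-0.7,0,0,0],
    [0.65,-0.1,0,-0.9,0,0,0],
    [0.65,-0.35,0,-0.95,0,0,0],
    [0.65,-0.6,0,-0.95,0,0,0],
    [0.65,-0.85,0,-0.95,0,0,0],
    [0.65,-1,0,-0.95,0,0,0],
  ],
)

```text
clock: 21.23
tcp_pos: [0.4863, -0.113, 0.4394]
orientation: [2.635, 1.71, 0.0]
contact_force: [-0.4, -1.0, -0.5]
grip_width: 0.0553
```

```bash
python3 -c "
from h import *
rimstate()
print(row(*down((-255,0,420))),row(*rim(64.7,231.5,69.6)))"
```

```text
t 21.23 tip g [-117.6   -2.1  428.4] rad 320.8 th 21.5 tilt -0.0 y [-0.001 -1.     0.001] F [-1.1 -0.  -0.5] w 0.055
[-0.916 -0.013  0.13   0.     0.    -0.   ] [-0.68  -0.014  1.378  0.     0.387 -0.   ]
```

send_rows(
  deltas=[
    [0.65,-0.25,0,0,0,0,0],
    [0.5,-0.5,0,0.02,0,0.03,0],
    [0.2,-0.75,0,0.05,0,0.065,0],
    [0,-0.95,0,0.1,0,0.1,0],
    [0,-1,-0.01,0.2,0,0.14,0],
    [0,-1,-0.01,0.35,0,0.18,0],
    [0,-1,-0.01,0.5,0,0.22,0],
    [0,-1,-0.01,0.65,0,0.26,0],
    [0,-1,-0.01,0.8,0,0.3,0],
    [0,-0.95,-0.01,0.95,0,0.34,0],
    [0,-0.9,-0.01,1,0,0.375,0],
    [0,-0.85,-0.014,1,0,0.387,0],
    [0,-0.85,-0.014,1,0,0.387,0],
  ],
)

```text
clock: 22.32
tcp_pos: [0.4341, -0.224, 0.2873]
orientation: [-1.81, -1.177, -1.263]
contact_force: [0.9, 0.8, -1.0]
grip_width: -0.0001
```

```bash
python3 -c "
from h import *
rimstate();print(row(*rim(64.7,231.5,69.6)))"
```

```text
t 22.32 tip g [-229.8    0.6  283.5] rad 276.4 th 56.3 tilt 70.0 y [ 0.003 -1.    -0.004] F [ 1.2 -0.5 -1. ] w -0.0
[-0.294  0.005  0.253 -0.001 -0.002 -0.001]
```

send_rows(
  deltas=[
    [0,-0.15,0,0.1,0,0,0],
    [0,-0.29,0.005,0.2,0,0,0],
    [0,-0.29,0.005,0.25,0,0,0],
    [0,-0.29,0.005,0.25,0,0,0],
    [0,-0.29,0.005,0.25,0,0,0],
  ],
)

```text
clock: 22.73
tcp_pos: [0.4443, -0.2064, 0.237]
orientation: [-1.813, -1.187, -1.263]
contact_force: [0.1, 0.1, 0.5]
grip_width: 0.0001
```

```bash
cat > chk.py <<'E'
from h import *
rimstate()
f=r.grab_frame('wrist');i=cv2.cvtColor(f['pixels'],cv2.COLOR_RGB2GRAY).astype(float)
P=proj(f,[g2w(p) for p in((0,0,235),(0,0,230))]);v0=int(P[0,1]);print(P.round(1))
def edges(a,lev):
    k=np.nonzero(a>lev)[0];l,h=k[0],k[-1]
    return 285+l-(a[l]-lev)/(a[l]-a[l-1]), 285+h+(a[h]-lev)/(a[h]-a[h+1])
s=i[:,285:352]
rows=sorted(range(v0-2,v0+20),key=lambda v:-np.median(s[v]))[:3]
c=np.median([edges(s[v],130) for v in rows],0)
for v in range(v0-18,v0-3,3):
    a=s[v,15:52]
    try: e=np.array(edges(a,108))+15; print(v,e.round(1),"mid",e.mean().round(2))
    except Exception as x: print(v,x)
print("chalk rows",rows,c.round(1),"mid",c.mean().round(2),"px/mm",(c[1]-c[0])/40)
E
python3 chk.py
```

```text
t 22.73 tip g [-209.7   -1.6  233.2] rad 233.7 th 63.8 tilt 69.6 y [ 0.005 -1.     0.003] F [ 0.2 -0.1  0.5] w 0.0
[[316.8 106.2]
 [316.7 112.3]]
88 [306.2 334.2] mid 320.17
91 [312.  328.4] mid 320.21
94 [314.1 326. ] mid 320.03
97 [313.8 326. ] mid 319.88
100 [314.  325.9] mid 319.97
chalk rows [113, 114, 112] [292.2 345. ] mid 318.57 px/mm 1.3192045454545451
```

The diamond is now about 1 mm from the middle of the stone's width, the stone is at rest and the robot is clear. Handing in.

```bash
python3 -c "
from h import *
a=cv2.imread('pics/top0.png').astype(int);f=r.grab_frame('top');b=f['pixels'][:,:,::-1].astype(int)
for n,(x0,y0,x1,y1) in dict(file=(385,185,420,225),offcut=(305,158,345,195)).items(): print(n,np.abs(a-b)[y0:y1,x0:x1].mean().round(1))
print(r.hand_in())"
```

```text
file 3.7
offcut 2.3
the job is handed in; nothing more can be done
None
```

The stone's chalk line is at the top and the dresser head is slid over the stone; the job was handed in at about 23 s of the 72 s allowed.

- **Stone:** I turned it first, with four fingertip strokes up its front rim. The last stroke overshot by about 2°, so I turned it back. Before I let go, the wrist camera put the chalk at +0.65° and the top camera at -0.47°. After I let go, the top camera read -0.57°, so the stone had stayed put. I take it as straight up to within about 1°. The head then hid the chalk from above. In the final front view its height was within about 1 px of where the top should be, though that view shows angle only weakly.
- **Dresser head:** I gripped it from above and slid it along the bar. A front view comparing the diamond with the chalk's ends showed it 2.2 mm too far toward the housing, so I regripped and moved it back. The last check showed it about 1 mm past the middle on the outer side, and I left it there. My overall fit of the grinder had put the stone's middle about 2–3 mm off, so I went by this direct comparison instead.
- **Other checks:** The robot stood clear at hand-in. The force reading stayed below about 30 N wherever I read it. The file and offcut look unmoved in before-and-after pictures. I didn't compare pictures of the blank, but the robot was never planned to come near it.

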